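# Isolate the die press, hang up its cutting dies, switch it on again

### The job

Switch the die press off at its isolator by flipping the black lever over to its other side (to the left, towards the press), before you touch any cutting die. Then hang every steel cutting die that lies on the press's outfeed bed by its handle on the rack, each on a double hook of its own with both prongs of the pair through the handle, and when all of them hang there and are let go, flip the isolator lever back to where it was, on. Leave everything else on the bench where it is.

Things in the scene. Friction and masses are not known exactly. Their poses are not given: they have to be found in the camera images.
- lever (a joint): the isolator's black toggle lever, in rad: 0 = off, leaning to the left, towards the die press (the box's own -x), 0.7 rad from upright; 1.4 = on, leaning 0.7 rad to the right, away from the press. Weighted over-centre lever: once 0.2 rad past the middle (0.7) it drops to that end and stays; about 2 N at the tip flips it. It starts on
- lever_tip (a point): centre of the ball (22 mm across) at the lever's end, 80 mm from the pivot; the lever itself is a round bar 14 mm thick
- lever_pivot (a point): the lever's pivot, in the middle of the top of the grey isolator box (110 x 75 x 50 mm high, fixed to the bench; 50 mm above the bench). The axes are the box's: x is the direction in which the lever swings from off to on, y is the pivot's axis, z up. The lever stands 91 mm above the pivot when upright, 72 mm when on or off
- press_bed: the die press: origin at the underside of its flat white outfeed bed, near its middle (310 mm in its x; from -165 to +220 mm in its y; 8 mm thick), on which the dies start; its green and grey roller housing, 220 mm high, begins 220 mm from the origin along its +y; fixed
- rack: the hanging rack, fixed: origin at the bench under its horizontal rail (16 mm thick, centre 125 mm high, 468 mm along the rack's y, carried by two posts behind it on a wooden base 20 mm high). Its four double hooks point along its -x, towards the robot; the two prongs of a pair share one bright plate, 70 mm wide, on the rail. Nothing stands higher than the hooks' upturned ends
- hook1 (a point): double hook 1 of 4 (128 mm apart, 1 at the rack's -y end): where the middle of a hung die's handle bar lies, 135 mm above the bench. The hook is two level prongs, 8 mm thick, 26 mm to either side of this point in the rack's y (44 mm clear between them), tops 6 mm below this point; level from the rail (34 mm behind this point) to 28 mm in front of it, then turned up to ends 39 mm in front, whose tops are 12 mm above this point. The rack's axes
- hook2 (a point): double hook 2 of 4 (128 mm apart, 1 at the rack's -y end): where the middle of a hung die's handle bar lies, 135 mm above the bench. The hook is two level prongs, 8 mm thick, 26 mm to either side of this point in the rack's y (44 mm clear between them), tops 6 mm below this point; level from the rail (34 mm behind this point) to 28 mm in front of it, then turned up to ends 39 mm in front, whose tops are 12 mm above this point. The rack's axes
- hook3 (a point): double hook 3 of 4 (128 mm apart, 1 at the rack's -y end): where the middle of a hung die's handle bar lies, 135 mm above the bench. The hook is two level prongs, 8 mm thick, 26 mm to either side of this point in the rack's y (44 mm clear between them), tops 6 mm below this point; level from the rail (34 mm behind this point) to 28 mm in front of it, then turned up to ends 39 mm in front, whose tops are 12 mm above this point. The rack's axes
- hook4 (a point): double hook 4 of 4 (128 mm apart, 1 at the rack's -y end): where the middle of a hung die's handle bar lies, 135 mm above the bench. The hook is two level prongs, 8 mm thick, 26 mm to either side of this point in the rack's y (44 mm clear between them), tops 6 mm below this point; level from the rail (34 mm behind this point) to 28 mm in front of it, then turned up to ends 39 mm in front, whose tops are 12 mm above this point. The rack's axes
- die1: steel cutting die: a band of steel 32 mm high, rectangular outline, 66 x 106 mm, with a tall bail handle across its top; about 0.35 kg, balanced under the handle. Origin at the middle of its underside, z up when it stands on its cutting edge, as at the start; the handle runs along its y. Some dies may be absent
- die1_bar (a point): middle of the handle bar of die1, 95 mm above its underside. The bar is 104 mm long (along the die's y), 10 mm thick (x) and 12 mm high; the open window below it is 88 mm wide and 53 mm high, so that both prongs of a hook pass through it with the fingers holding the bar between them. Axes as the die's
- die2: steel cutting die: a band of steel 32 mm high, eight-sided, nearly oval outline, 74 x 106 mm, with a tall bail handle across its top; about 0.35 kg, balanced under the handle. Origin at the middle of its underside, z up when it stands on its cutting edge, as at the start; the handle runs along its y. Some dies may be absent
- die2_bar (a point): middle of the handle bar of die2, 95 mm above its underside. The bar is 104 mm long (along the die's y), 10 mm thick (x) and 12 mm high; the open window below it is 88 mm wide and 53 mm high, so that both prongs of a hook pass through it with the fingers holding the bar between them. Axes as the die's
- die3: steel cutting die: a band of steel 32 mm high, six-sided outline with pointed front and back, 74 x 106 mm, with a tall bail handle across its top; about 0.35 kg, balanced under the handle. Origin at the middle of its underside, z up when it stands on its cutting edge, as at the start; the handle runs along its y. Some dies may be absent
- die3_bar (a point): middle of the handle bar of die3, 95 mm above its underside. The bar is 104 mm long (along the die's y), 10 mm thick (x) and 12 mm high; the open window below it is 88 mm wide and 53 mm high, so that both prongs of a hook pass through it with the fingers holding the bar between them. Axes as the die's
- die4: steel cutting die: a band of steel 32 mm high, outline with a flat side and a pointed side (like a strap end), 68 x 106 mm (x from -30 to +38 mm), with a tall bail handle across its top; about 0.35 kg, balanced under the handle. Origin at the middle of its underside, z up when it stands on its cutting edge, as at the start; the handle runs along its y. Some dies may be absent
- die4_bar (a point): middle of the handle bar of die4, 95 mm above its underside. The bar is 104 mm long (along the die's y), 10 mm thick (x) and 12 mm high; the open window below it is 88 mm wide and 53 mm high, so that both prongs of a hook pass through it with the fingers holding the bar between them. Axes as the die's
- gluepot: white plastic glue pot with a tall spout, 150 mm high, origin at the middle of its underside; a bystander
- mallet: wooden mallet lying on its side, 220 mm long, origin under its head, handle along its -x; a bystander
- spool: wooden thread spool, 60 mm across, 68 mm high, origin at underside; a bystander
- tin: flat aluminium tin, 80 mm across, 45 mm high, origin at underside; a bystander
- dye: amber glass jar, 60 mm across, 130 mm high, origin at underside; a bystander
- oil: grey bottle, 64 mm across, 150 mm high, origin at underside; a bystander
- anvil: steel block, 100 x 80 x 35 mm, origin at underside; a bystander
There are look-alikes about, which are no part of the job. Leave any red look-alike of the die2 alone. Leave any turquoise look-alike of the part that bears lever alone.

How it is judged:
By the outcome, as a careful person would: the job done as asked, in the order asked, and still so for the second after the job is handed in, with the robot touching nothing.
Of die1, die2, die3, die4 only 2 to 4 are there at a start; the rules pass over those that are not, and their reading is None.
At some moment in a run one of die1, die2, die3, die4 may be knocked a few centimetres aside while the robot is not near it.
It also fails if it takes over 210 s, if anything falls off the work surface, if the arm or the gripper's body presses on something with over 40 N, if the wrist force passes 120 N, or if a joint passes its speed limit or range.

### The arm

A 7-joint arm with a two-finger parallel gripper is mounted at the origin on the work surface. World frame = base frame: x ahead of the robot, y to its left, z up, the work surface at z = 0. Lengths are in mm, angles in rad, forces in N, time in s.
With the tool pointing down it reaches from about 425 to 825 mm from the base axis. Payload 3.6 kg.
Tool frame: the origin (TCP) lies at the very end of the fingers, on their centre line; the grasp point (between the pads) lies 19 mm behind it; z points along the fingers, y is the line along which they close (so a half turn about z gives the same grasp; the last joint's range is limited). The gripper opens to 85 mm and grips with 20 to 120 N. Pads are 22 mm wide; open, the fingers measure 114 mm over their backs; the gripper's body (76 mm by 85 mm) begins 54 mm behind the grasp point. The pads swing forward as they close: fully open they stand 13 mm farther back than shut.
Start: joints at [1.077, 0.615, -0.013, 1.423, 0.008, 1.103, -0.04], TCP at [293.106, -580.131, 231.297] pointing down, gripper open.
Joint ranges: [-3.12, 3.12], [-0.3, 2.06], [-1.34, 1.32], [0.26, 2.42], [-1.36, 4.5], [0.01, 1.98], [-2.84, 2.84]. Speed limits (rad/s): [2.79, 2.79, 3.14, 3.14, 3.14, 3.14, 3.14].

### API

Orientations are given as a rotation vector (axis times angle).
In Python, from station import sense, grab_frame, sign_off gives the robot as it stands. The module is installed in compiled form; this text tells all that it offers.
- The arm moves only by the tool step_arm, never from a script. Its argument "motion" is a list of rows, each a list of 7 numbers: the finger opening in cm, from 0 to 8.54, then the shift along the tool's x, y, z in cm, then the turn, a rotation vector about the tool's x, y, z in degrees. In form: [[grip, dx, dy, dz, wx, wy, wz], ...]. A call has exactly 10 rows; each row shifts and turns the commanded pose from where the row before left it, along the tool's axes as they then stand; what a row does not reach is not made up. A row lasts 1/8 s, in which the tool goes at most 62.5 mm and 10.7 degrees, less where a joint would pass 70% of its speed; a pose out of reach is approached as far as the arm can. A call with a gripper value outside its range is refused whole. The fingers move at their own pace and stop on an object; the grip force is fixed at half the most. Time passes only in rows, so rows that do not move let the fingers close, or fill a call up. It gives the time, the measured TCP pose, the force, the opening and the grip force at its end, in the units of the state.
- sense(): the state, without advancing time (a new reading comes with each control period).
- grab_frame(name): name is "side" or "top"; returns a dict with "img" (480x640x3 uint8, red, green, blue), "fx", "fy", "cx", "cy" (pixels), "T" (4x4, takes a point from camera to world coordinates). Camera axes: x right, y down, z forward; pixel columns grow to the right and rows downward; lengths in mm; the calibration is good to about 2 mm. A picture is of the moment at which its call begins. There is no depth.
- sign_off(): hands the job in; it is judged then, once.
The state is a dict: "t": time; "joint_positions": joint angles; "qd": joint speeds; "tau": joint torques, N m; "ee_pos": TCP position; "tcp_rot": TCP orientation; "wrist_force": force on the tool from outside, world axes, zero at the start; "wrist_torque": the same for the moment, N m; "opening": finger opening in mm; "gripper_force": force on a finger pad.
Only numpy, scipy, OpenCV 4.12 (cv2) and the standard library are available. Lean on these libraries where they do the work, as an engineer would, in place of code of your own. Each camera call takes 0.05 s, during which the arm holds its last target. There are 200 camera calls.

## Working session

There is one attempt and no reset: what is moved stays moved. The work goes in short steps, Python scripts to look and compute and a tool call to move; the robot and the scene stay as the last step left them, time stands still between calls to the robot, and variables do not carry over. Pictures are saved under pics/ and viewed, at most 14 in all, crops included, and the job is handed in when it is done.

Besides the shell and the picture viewer there is one more tool, called after "Call:" in YAML: its name, and indented under it one key for each argument. step_arm: Moves the arm, as the interface text tells. Its arguments: {"type":"object","properties":{"motion":{"type":"array","items":{"type":"array","items":{"type":"number"}}}},"required":["motion"]}

```bash
mkdir -p pics; python3 - <<'E'
from station import *
import cv2,numpy as np
s=sense();print({k:np.round(v,3).tolist() for k,v in s.items()})
for n in("top","side"):
    f=grab_frame(n);cv2.imwrite(f"pics/{n}0.png",f["img"][:,:,::-1]);print(n,f["fx"],f["fy"],f["cx"],f["cy"],np.round(f["T"],4).tolist())
E
```

```text
{'t': 0.0, 'joint_positions': [1.077, 0.616, -0.013, 1.425, 0.008, 1.103, -0.04], 'qd': [0.0, -0.0, -0.001, -0.002, -0.002, 0.001, -0.0], 'tau': [0.0, -46.922, 0.259, -17.104, 0.01, 0.01, 0.0], 'ee_pos': [292.75, -579.476, 230.135], 'tcp_rot': [-3.054, -0.728, 0.001], 'wrist_force': [0.685, -0.489, -0.528], 'wrist_torque': [-0.009, -0.008, -0.048], 'gripper_force': 0.0, 'opening': 85.518}
top 577.803308469738 577.803308469738 321.82359392268626 243.96231480261545 [[0.0238, -0.9943, 0.1037, 322.5829], [-0.9997, -0.0226, 0.0136, -87.8487], [-0.0111, -0.1039, -0.9945, 1837.5962], [0.0, 0.0, 0.0, 1.0]]
side 605.4342677873336 605.4342677873336 335.5470000289651 240.53957383723738 [[-0.819, -0.3891, 0.4217, -117.3508], [-0.5738, 0.5528, -0.6043, 812.2581], [0.002, -0.7369, -0.676, 1103.6248], [0.0, 0.0, 0.0, 1.0]]
```

View pics/top0.png

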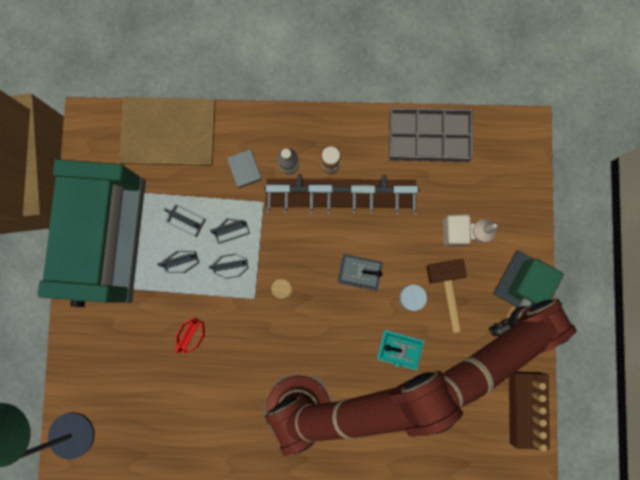

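View pics/side0.png

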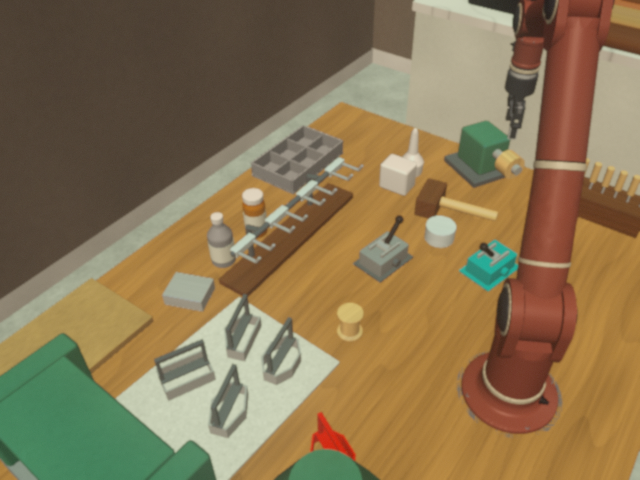

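The top view shows four dies on the bed (px ~(185,218), (230,230), (180,262), (229,266)), the grey isolator at (361,271), and the rack hooks at rows 188–210. The red look-alike is at (190,335) and the turquoise one at (402,350). Next I'll zoom in.

```bash
python3 - <<'E'
import cv2
a=cv2.imread("pics/top0.png");b=cv2.imread("pics/side0.png")
def c(i,x0,x1,y0,y1,k,n):
    o=cv2.resize(i[y0:y1,x0:x1],None,fx=k,fy=k,interpolation=cv2.INTER_CUBIC)
    for x in range((x0+9)//10*10,x1,10): cv2.putText(o,str(x),((x-x0)*k-8,8),0,.3,(0,0,255));cv2.line(o,((x-x0)*k,10),((x-x0)*k,14),(0,0,255))
    for y in range((y0+9)//10*10,y1,10): cv2.putText(o,str(y),(0,(y-y0)*k+3),0,.3,(0,0,255))
    cv2.imwrite(f"pics/{n}.png",o)
c(a,150,262,195,290,6,"c1");c(a,260,425,170,295,4,"c2");c(b,150,310,280,440,3,"c3")
c(b,150,410,150,290,3,"c4")
E
```

```text
(no output)
```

View pics/c1.png

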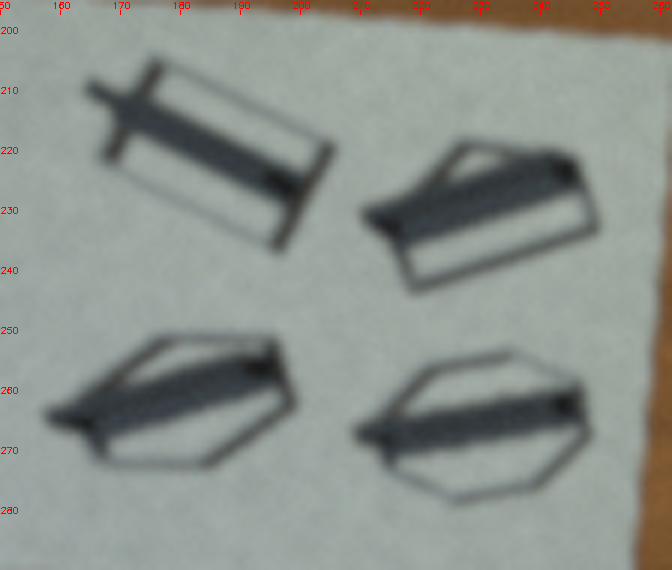

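View pics/c2.png

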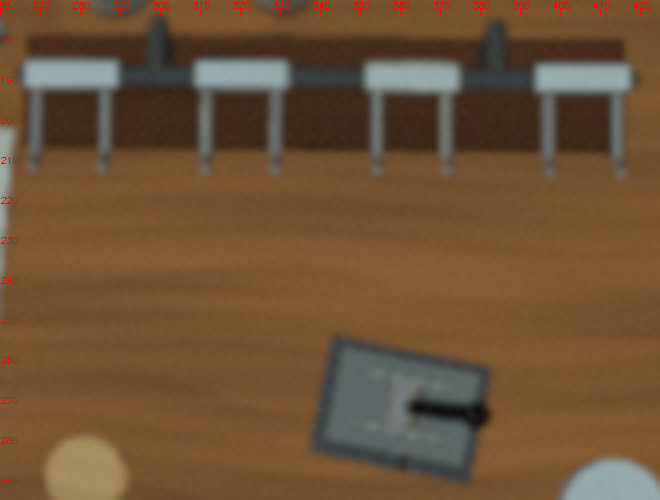

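View pics/c3.png

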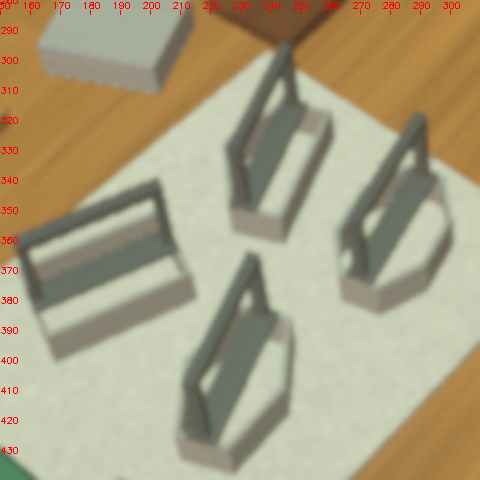

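View pics/c4.png

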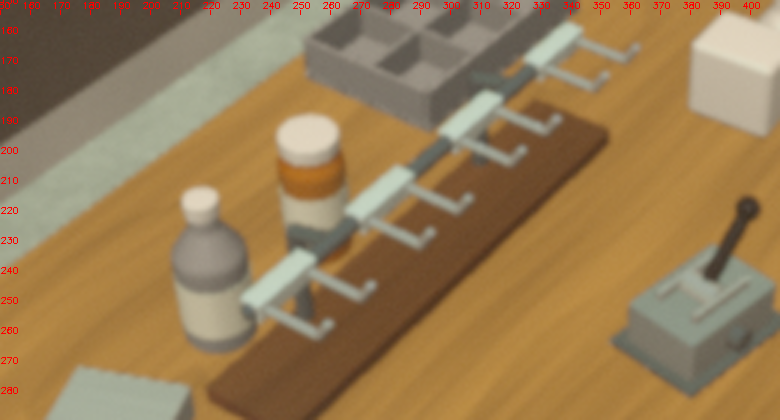

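Crops: dies identified by outline: die1 (186,220), die4 (231,230), die3 (180,262), die2 (229,266). The lever ball is at (380,273) in top and (399,219) in side. The hook tips lie along row ≈212. Now I'll fit poses.

```bash
cat > h.py <<'E'
import numpy as np, cv2
from scipy.optimize import least_squares
from station import *
F={}
def load(n):
    if n not in F: F[n]=grab_frame(n)
    return F[n]
def proj(n,P):
    f=load(n);P=np.atleast_2d(P).astype(float);T=f["T"]
    c=(P-T[:3,3])@T[:3,:3]
    return np.c_[f["fx"]*c[:,0]/c[:,2]+f["cx"],f["fy"]*c[:,1]/c[:,2]+f["cy"]]
def ray(n,px,z):
    f=load(n);T=f["T"];d=T[:3,:3]@[(px[0]-f["cx"])/f["fx"],(px[1]-f["cy"])/f["fy"],1]
    return T[:3,3]+d*(z-T[2,3])/d[2]
def w(p,L):
    c,s=np.cos(p[2]),np.sin(p[2]);L=np.atleast_2d(L)
    return np.c_[p[0]+c*L[:,0]-s*L[:,1],p[1]+s*L[:,0]+c*L[:,1],L[:,2]]
def fit(obs,p0):  # obs: (cam,px,local)
    def r(p): return np.concatenate([proj(n,w(p,L))[0]-px for n,px,L in obs])
    s=least_squares(r,p0);return s.x,s.fun.reshape(-1,2)
E
python3 - <<'E'
from h import *
np.set_printoptions(precision=1,suppress=True)
top=[(415.2,213.8),(397.5,213.2),(371.8,213.5),(354.2,213.2),(329,213),(311.5,212.8),(286,212.5),(268.2,211.8)]
sd=[(361.3,167),(350.7,176.7),(334.3,191),(323,201.7),(304.7,216.7),(292.7,227.7),(273.3,245.7),(258.3,258.3)]
ys=[(h-1.5)*128+s for h in range(4) for s in(-26,26)]
L=[(-73,y,145) for y in ys]  # rail axis to hook point 34
for cams in(("top",),("side",),("top","side")):
    o=[(n,px,l) for n,q in(("top",top),("side",sd)) if n in cams for px,l in zip(q,L)]
    p,r=fit(o,[600,-50,0]);print("rack",p[:2],p[2].round(4),abs(r).max(0),[w(p,(-34,(h-1.5)*128,135))[0] for h in range(4)])
print("ball",ray("top",(380.3,273.5),111),ray("side",(399.3,219.3),111))
print("flange",[ray("top",q,6) for q in((343.75,255),(382,262.5),(377.5,289.5),(339,282.5))])
print("pivot from top", np.mean([ray("top",q,6) for q in((343.75,255),(382,262.5),(377.5,289.5),(339,282.5))],0))
bars={"die1":((165,209.5),(199,226),(157,359),(202,341)),"die2":((210,267.5),(245,262),(265,354),(289,319)),
"die3":((158.5,265),(194,255.5),(213,410),(234,366)),"die4":((211,231),(245,223),(227,329),(245,297))}
for k,(a,b,c,d) in bars.items():
    A,B=ray("top",a,103),ray("top",b,103);C,D=ray("side",c,107),ray("side",d,107)
    print(k,"top",(A+B)/2,np.linalg.norm(A-B),np.arctan2(*(A-B)[1::-1]),"side",(C+D)/2,np.linalg.norm(C-D),np.arctan2(*(C-D)[1::-1]))
print("die1 outline",np.mean([ray("top",q,40) for q in((175,205),(204.5,219),(196,236),(168,221))],0))
E
```

```text
rack [ 665.6 -120.4] 0.011 [0.4 0.4] [array([ 633.7, -312.7,  135. ]), array([ 632.3, -184.7,  135. ]), array([630.9, -56.8, 135. ]), array([629.4,  71.2, 135. ])]
rack [ 664.  -109.3] 0.0123 [0.9 1. ] [array([ 632.4, -301.7,  135. ]), array([ 630.8, -173.7,  135. ]), array([629.2, -45.7, 135. ]), array([627.6,  82.2, 135. ])]
rack [ 665.9 -115.5] 0.0115 [2.  2.5] [array([ 634.1, -307.9,  135. ]), array([ 632.7, -179.9,  135. ]), array([631.2, -51.9, 135. ]), array([629.7,  76.1, 135. ])]
ball [ 417.9 -241.   111. ] [ 415.9 -232.5  111. ]
flange [array([ 479.8, -133.4,    6. ]), array([ 458.7, -255.2,    6. ]), array([ 372.9, -242.1,    6. ]), array([ 392.2, -120.1,    6. ])]
pivot from top [ 425.9 -187.7    6. ]
die1 top [573.9 363.  103. ] 116.64822767011742 1.1433823259843505 side [574.7 373.  107. ] 94.45543425988805 1.11194094945206
die2 top [434.  218.4 103. ] 106.65105751862588 1.7501533767153072 side [435.  231.3 107. ] 101.48270817998772 1.7410082902281736
die3 top [444.  373.9 103. ] 110.4817125977384 1.8570048003143214 side [440.5 387.5 107. ] 102.64903111040142 1.916631634027885
die4 top [548.7 221.6 103. ] 105.75212581635492 1.8267038354636556 side [547.6 232.6 107. ] 94.46125449621816 1.8827831666725903
die1 outline [575.4 366.7  40. ]
```

```bash
python3 - <<'E'
from h import *
s=sense()["ee_pos"];R=cv2.Rodrigues(sense()["tcp_rot"])[0]
P=[s+R@np.array([0,y,-8]) for y in(-50,0,50)]
for n,(x0,y0) in(("top",(470,270)),("side",(470,60))):
    im=load(n)["img"][y0:y0+90,x0:x0+90,::-1];o=cv2.resize(im,None,fx=4,fy=4,interpolation=cv2.INTER_CUBIC)
    for q in proj(n,P): cv2.drawMarker(o,tuple(int(v) for v in(q-[x0,y0])*4+2),(0,255,255),0,8)
    F[n+"o"]=o
cv2.imwrite("pics/tcp.png",np.hstack([F["topo"],F["sideo"]]))
print(proj("top",[0,0,0]),proj("side",[0,0,0]),proj("top",P),proj("side",P))
E
```

```text
[[297.67636825 408.03463276]] [[508.65106276 390.47216723]] [[491.54584829 327.48992748]
 [507.85770137 319.56914843]
 [524.13224939 311.66648414]] [[511.43201638 140.43736667]
 [510.11766582 130.08287191]
 [508.86202741 120.19091338]]
```

View pics/tcp.png

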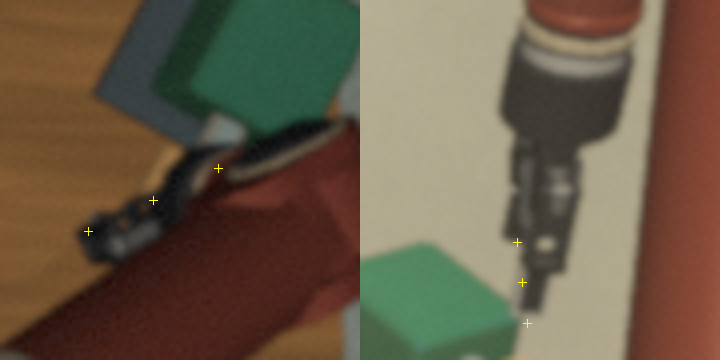

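```bash
cat >> h.py <<'E'
def go(tgt,yaw_y=None):
    """tool-axis shift (cm) to tgt from the measured pose; tool y axis heading; turn wz (deg) to bring tool y to heading yaw_y (mod pi)"""
    s=sense();R=cv2.Rodrigues(np.array(s["tcp_rot"]))[0];d=R.T@(np.array(tgt)-s["ee_pos"])/10
    h=np.arctan2(R[1,1],R[0,1]);print("t",round(s["t"],2),"pos",np.round(s["ee_pos"],1),"tilt",np.round(R[:2,2],3),"heading y",round(np.degrees(h),1),"q7",round(s["joint_positions"][6],2))
    print("shift cm",np.round(d,2))
    if yaw_y is not None:
        dh=np.degrees(yaw_y-h);dh=(dh+90)%180-90
        wz=-dh; Rz=cv2.Rodrigues(np.array([0,0,np.radians(wz)]))[0]
        print("turn wz",round(wz,1),"shift after turn",np.round(Rz.T@d,2))
E
python3 -c "
from h import *
go([408,-300,200],np.arctan2(.987,.163)+np.pi/2)"
```

```text
t 0.3 pos [ 293.  -579.9  230.9] tilt [-0.     0.001] heading y -63.2 q7 -0.04
shift cm [ 22.89 -19.8    3.11]
turn wz -53.8 shift after turn [29.49  6.79  3.11]
```

Call:
step_arm:
  motion:
    - [0,0,0,0,0,0,-9]
    - [0,0,0,0,0,0,-9]
    - [0,0,0,0,0,0,-9]
    - [0,0,0,0,0,0,-9]
    - [0,0,0,0,0,0,-9]
    - [0,5.9,1.36,0.6,0,0,-8.8]
    - [0,5.9,1.36,0.6,0,0,0]
    - [0,5.9,1.36,0.6,0,0,0]
    - [0,5.9,1.36,0.6,0,0,0]
    - [0,5.9,1.36,0.6,0,0,0]

```text
t: 1.55
ee_pos: [417.3, -302.7, 201.4]
tcp_rot: [2.396, 2.031, 0.001]
wrist_force: [0.8, -0.6, -0.4]
opening: -0.0
gripper_force: 0.0
```

```bash
python3 - <<'E'
from h import *
go([408,-300,200],np.arctan2(.987,.163)+np.pi/2)
s=sense()["ee_pos"]
for n in("top","side"):
    q=proj(n,s)[0];x0,y0=(q-[45,50]).astype(int);print(n,q,x0,y0)
    o=cv2.resize(load(n)["img"][y0:y0+90,x0:x0+90,::-1],None,fx=4.4,fy=4.4,interpolation=cv2.INTER_CUBIC)
    cv2.drawMarker(o,tuple(int(v) for v in(q-[x0,y0]+.5)*4.4),(0,255,255),0,8);F[n+"o"]=o
cv2.imwrite("pics/tcp2.png",np.hstack([F["topo"],F["sideo"]]))
E
```

```text
t 1.55 pos [ 417.3 -302.7  201.4] tilt [ 0.001 -0.   ] heading y -9.4 q7 0.25
shift cm [ 0.12 -0.96  0.14]
turn wz -0.0 shift after turn [ 0.12 -0.96  0.14]
top [405.02902537 272.51124523] 360 222
side [415.83761527 176.5159213 ] 370 126
```

View pics/tcp2.png

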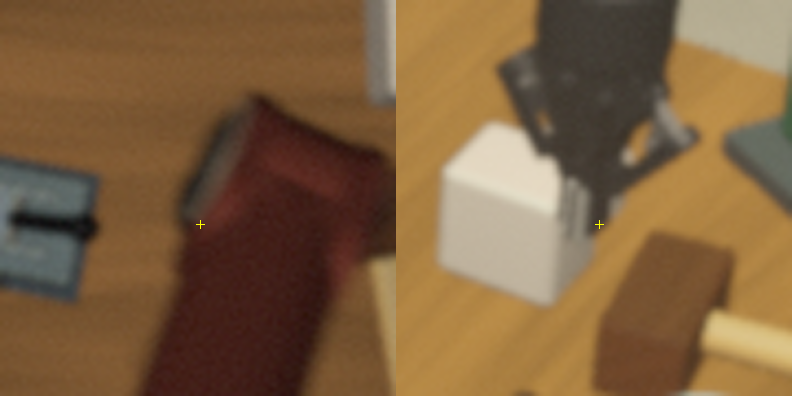

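The tip in the side crop appears about 3–4 px left and below the prediction, and the top view hides it. I'll measure this numerically by differencing against the start frame.

```bash
python3 - <<'E'
from h import *
im=load("side")["img"][:,:,::-1].astype(int);b=cv2.imread("pics/side0.png").astype(int)
m=np.abs(im-b).max(2)>25
s=sense();R=cv2.Rodrigues(s["tcp_rot"])[0]
for r in range(150,188):
    c=np.flatnonzero(m[r,385:450])+385
    print(r,(c.min(),c.max(),len(c)) if len(c) else None,end="; ")
print()
for ty in(-8,8):
  for tx in(-11,11):
    print(tx,ty,proj("side",[s["ee_pos"]+R@np.array([tx,ty,z]) for z in(0,-20)]).round(1).tolist())
E
```

```text
150 (np.int64(397), np.int64(433), 37); 151 (np.int64(398), np.int64(434), 37); 152 (np.int64(398), np.int64(434), 37); 153 (np.int64(399), np.int64(435), 37); 154 (np.int64(399), np.int64(439), 41); 155 (np.int64(400), np.int64(439), 38); 156 (np.int64(400), np.int64(440), 38); 157 (np.int64(400), np.int64(439), 37); 158 (np.int64(401), np.int64(439), 36); 159 (np.int64(401), np.int64(437), 34); 160 (np.int64(402), np.int64(436), 32); 161 (np.int64(403), np.int64(434), 31); 162 (np.int64(406), np.int64(433), 28); 163 (np.int64(407), np.int64(431), 25); 164 (np.int64(407), np.int64(430), 24); 165 (np.int64(407), np.int64(428), 22); 166 (np.int64(408), np.int64(427), 20); 167 (np.int64(408), np.int64(425), 18); 168 (np.int64(408), np.int64(424), 17); 169 (np.int64(408), np.int64(422), 15); 170 (np.int64(407), np.int64(421), 14); 171 (np.int64(407), np.int64(420), 12); 172 (np.int64(407), np.int64(419), 11); 173 (np.int64(407), np.int64(419), 10); 174 (np.int64(408), np.int64(419), 8); 175 (np.int64(414), np.int64(419), 6); 176 (np.int64(414), np.int64(418), 5); 177 (np.int64(414), np.int64(418), 5); 178 (np.int64(414), np.int64(416), 3); 179 None; 180 None; 181 None; 182 None; 183 None; 184 None; 185 None; 186 None; 187 None; 
-11 -8 [[420.2, 176.3], [421.0, 169.7]]
11 -8 [[414.7, 180.1], [415.4, 173.5]]
-11 8 [[415.1, 173.6], [415.9, 167.1]]
11 8 [[409.6, 177.4], [410.3, 170.8]]
```

```bash
python3 - <<'E'
from h import *
im=load("top")["img"][:,:,::-1].astype(int);b=cv2.imread("pics/top0.png").astype(int)
m=np.abs(im-b).max(2)>25
for r in range(310,340):
    c=np.flatnonzero(m[r,478:520])+478
    print(r,"".join(".#"[int(v)] for v in m[r,478:530]))
R=cv2.Rodrigues(np.array([-3.054,-.728,.001]))[0];p=np.array([292.9,-579.7,230.5])
for ty in(-57,-43,57):
  for tx in(-11,11):
    print(tx,ty,proj("top",[p+R@np.array([tx,ty,z]) for z in(-13,-45)]).round(1).tolist())
E
```

```text
310 ..................................##################
311 .................................###################
312 .................................################...
313 ................................##################..
314 ................................###################.
315 ...............................#####################
316 ..............................######################
317 ............................########################
318 ..........................##########################
319 ........................############################
320 .......................#############################
321 ......................##############################
322 ....................################################
323 ...............#####################################
324 ..............######################################
325 .............#######################################
326 ...........#########################################
327 ...........#########################################
328 ..........##########################################
329 ..........##########################################
330 ...........#########################################
331 ...........#########################################
332 ............########################################
333 .............#######################################
334 .............#######################################
335 ..............######################################
336 ...............#####################################
337 ..................##################################
338 .................###################################
339 ...............#####################################
-11 -57 [[491.6, 332.4], [495.0, 332.9]]
11 -57 [[487.9, 325.0], [491.2, 325.4]]
-11 -43 [[496.2, 330.1], [499.7, 330.7]]
11 -43 [[492.5, 322.8], [495.9, 323.1]]
-11 57 [[528.9, 314.2], [533.0, 314.4]]
11 57 [[525.1, 306.9], [529.2, 307.0]]
```

Call:
step_arm:
  motion:
    - [0,0,-1.1,0,0,0,0]
    - [0,0,0,5,0,0,0]
    - [0,0,0,5,0,0,0]
    - [0,1.1,0,0,0,0,0]
    - [0,1,0,0,0,0,0]
    - [0,1,0,0,0,0,0]
    - [0,0,0,0,0,0,0]
    - [0,0,0,0,0,0,0]
    - [0,0,0,0,0,0,0]
    - [0,0,0,0,0,0,0]

```text
t: 3.0
ee_pos: [410.8, -272.4, 101.4]
tcp_rot: [2.396, 2.031, -0.0]
wrist_force: [0.5, -0.7, 0.3]
opening: -0.2
gripper_force: 0.0
```

Call:
step_arm:
  motion:
    - [0,0.1,0,0,0,0,0]
    - [0,0.1,0,0,0,0,0]
    - [0,0.1,0,0,0,0,0]
    - [0,0.1,0,0,0,0,0]
    - [0,0.1,0,0,0,0,0]
    - [0,0.1,0,0,0,0,0]
    - [0,0.1,0,0,0,0,0]
    - [0,0,0,0,0,0,0]
    - [0,0,0,0,0,0,0]
    - [0,0,0,0,0,0,0]

```text
t: 4.25
ee_pos: [412.0, -265.1, 101.3]
tcp_rot: [2.396, 2.032, 0.0]
wrist_force: [1.3, 0.2, -0.4]
opening: 0.2
gripper_force: 0.0
```

Call:
step_arm:
  motion:
    - [0,0.1,0,0,0,0,0]
    - [0,0.1,0,0,0,0,0]
    - [0,0.1,0,0,0,0,0]
    - [0,0.1,0,0,0,0,0]
    - [0,0,0,0,0,0,0]
    - [0,0,0,0,0,0,0]
    - [0,0,0,0,0,0,0]
    - [0,0,0,0,0,0,0]
    - [0,0,0,0,0,0,0]
    - [0,0,0,0,0,0,0]

```text
t: 5.5
ee_pos: [412.6, -261.1, 101.3]
tcp_rot: [-2.396, -2.032, -0.0]
wrist_force: [-0.1, 1.1, 0.2]
opening: -0.2
gripper_force: 0.0
```

Call:
step_arm:
  motion:
    - [0,0.1,0,0,0,0,0]
    - [0,0.1,0,0,0,0,0]
    - [0,0.1,0,0,0,0,0]
    - [0,0.1,0,0,0,0,0]
    - [0,0,0,0,0,0,0]
    - [0,0,0,0,0,0,0]
    - [0,0,0,0,0,0,0]
    - [0,0,0,0,0,0,0]
    - [0,0,0,0,0,0,0]
    - [0,0,0,0,0,0,0]

```text
t: 6.75
ee_pos: [413.3, -257.2, 101.3]
tcp_rot: [-2.396, -2.032, -0.0]
wrist_force: [-0.3, -0.4, 0.2]
opening: 0.2
gripper_force: 0.0
```

Call:
step_arm:
  motion:
    - [0,0.1,0,0,0,0,0]
    - [0,0.1,0,0,0,0,0]
    - [0,0.1,0,0,0,0,0]
    - [0,0.1,0,0,0,0,0]
    - [0,0,0,0,0,0,0]
    - [0,0,0,0,0,0,0]
    - [0,0,0,0,0,0,0]
    - [0,0,0,0,0,0,0]
    - [0,0,0,0,0,0,0]
    - [0,0,0,0,0,0,0]

```text
t: 8.0
ee_pos: [413.7, -255.1, 101.8]
tcp_rot: [2.396, 2.029, -0.002]
wrist_force: [-2.2, -5.8, 2.8]
opening: 0.2
gripper_force: 2.6
```

Contact came at TCP y ≈ -256, so the ball is at y ≈ -234. That agrees with the side camera (-232.5); the top camera reads about 9 mm low in y. Pushing the lever over.

Call:
step_arm:
  motion:
    - [0,1,0,0,0,0,0]
    - [0,1.2,0,0,0,0,0]
    - [0,1.2,0,0,0,0,0]
    - [0,1.2,0,0,0,0,0]
    - [0,1.2,0,0,0,0,0]
    - [0,1.2,0,0,0,0,0]
    - [0,0.9,0,0,0,0,0]
    - [0,0,0,0,0,0,0]
    - [0,-1,0,0,0,0,0]
    - [0,-1,0,-2,0,0,0]

```text
t: 9.25
ee_pos: [422.2, -196.2, 120.5]
tcp_rot: [-2.395, -2.029, 0.003]
wrist_force: [-0.1, 0.3, -0.4]
opening: -0.1
gripper_force: 0.0
```

Call:
step_arm:
  motion:
    - [8.5,0,0,-5,0,0,0]
    - [8.5,0,0,-5,0,0,0]
    - [8.5,5,0,-3,0,0,0]
    - [8.5,5,0,0,0,0,0]
    - [8.5,5,0,0,0,0,0]
    - [8.5,5,0,0,0,0,0]
    - [8.5,5,0,0,0,0,0]
    - [8.5,5,0,0,0,0,0]
    - [8.5,0,0,0,0,0,0]
    - [8.5,0,0,0,0,0,0]

```text
t: 10.5
ee_pos: [472.7, 99.1, 251.0]
tcp_rot: [2.398, 2.029, -0.002]
wrist_force: [-0.2, 0.4, -0.0]
opening: 85.1
gripper_force: 0.0
```

```bash
python3 - <<'E'
from h import *
go([435,225,250])
cv2.imwrite("pics/side1.png",load("side")["img"][:,:,::-1]);cv2.imwrite("pics/top1.png",load("top")["img"][:,:,::-1])
o=cv2.resize(load("side")["img"][150:450,150:430,::-1],None,fx=2,fy=2,interpolation=cv2.INTER_CUBIC);cv2.imwrite("pics/s1c.png",o)
E
```

```text
t 10.5 pos [472.7  99.1 251. ] tilt [-0.001 -0.001] heading y -9.5 q7 -0.6
shift cm [11.8  -5.8   0.09]
```

View pics/s1c.png

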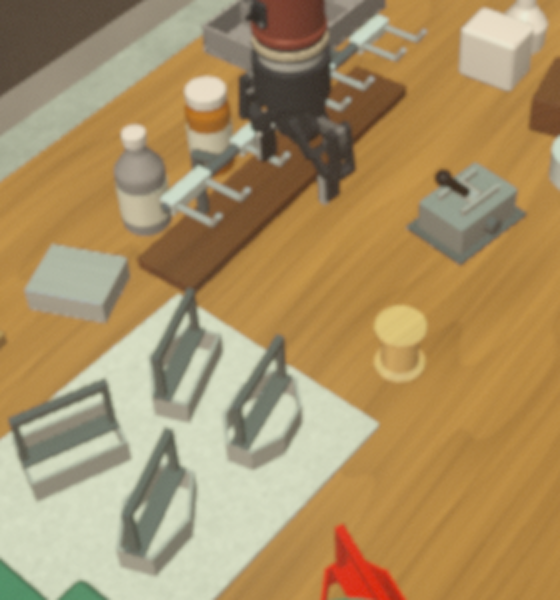

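The lever leans left, so the isolator is off. The dies are unmoved, with the die2 bar at crop (232–280, 345–408). Next is die2.

```bash
python3 -c "
from h import *
go([434.5,229.5,180],np.radians(9.5))"
```

```text
t 10.6 pos [472.7  98.5 251.1] tilt [-0.001 -0.001] heading y -9.6 q7 -0.6
shift cm [12.29 -5.95  7.1 ]
turn wz -19.1 shift after turn [13.56 -1.6   7.1 ]
```

Call:
step_arm:
  motion:
    - [6,0,0,0,0,0,-9.5]
    - [6,0,0,0,0,0,-9.6]
    - [6,4.52,-0.53,0,0,0,0]
    - [6,4.52,-0.53,0,0,0,0]
    - [6,4.52,-0.54,3,0,0,0]
    - [6,0,0,4.1,0,0,0]
    - [6,0,0,0,0,0,0]
    - [6,0,0,0,0,0,0]
    - [6,0,0,0,0,0,0]
    - [6,0,0,0,0,0,0]

```text
t: 11.85
ee_pos: [434.8, 231.7, 181.5]
tcp_rot: [2.026, 2.399, 0.003]
wrist_force: [0.7, 0.5, -0.2]
opening: 59.8
gripper_force: 0.0
```

```bash
python3 - <<'E'
from h import *
go([434.5,229.5,86],np.radians(9.5))
im=load("side")["img"][:,:,::-1]
o=im[220:420,190:390].copy();o=cv2.resize(o,None,fx=3,fy=3,interpolation=cv2.INTER_CUBIC)
s=sense()["ee_pos"]
for z,c in((s[2],(0,255,255)),(84,(0,0,255)),(103,(255,0,255))):
    q=proj("side",[s[0],s[1],z])[0];cv2.drawMarker(o,tuple(int(v) for v in(q-[190,220]+.5)*3),c,0,10)
cv2.imwrite("pics/g2.png",o)
E
```

```text
t 11.85 pos [434.8 231.7 181.5] tilt [0.002 0.001] heading y 9.6 q7 -0.67
shift cm [-0.22 -0.09  9.55]
turn wz 0.1 shift after turn [-0.22 -0.09  9.55]
```

View pics/g2.png

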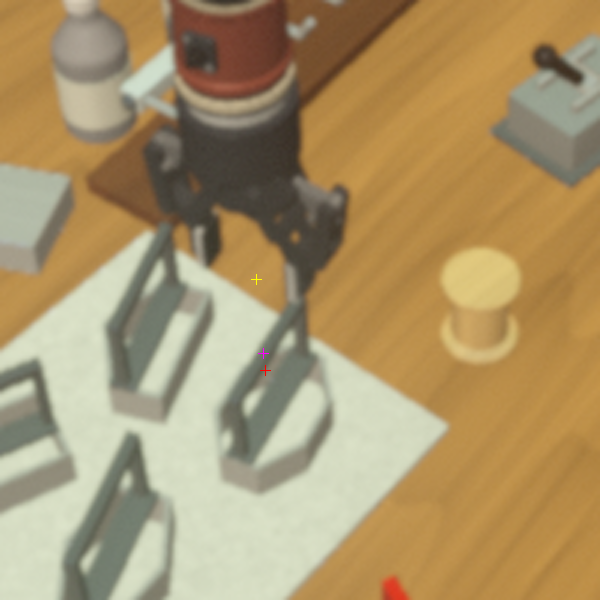

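The predicted grasp point (magenta, 263,353) lies on die2's bar, within about 4 mm of its middle (264,361). Descending to grip.

Call:
step_arm:
  motion:
    - [6,0.2,0,4,0,0,0]
    - [6,0,0,4,0,0,0]
    - [6,0,0,1.5,0,0,0]
    - [6,0,0,0,0,0,0]
    - [0,0,0,0,0,0,0]
    - [0,0,0,0,0,0,0]
    - [0,0,0,0,0,0,0]
    - [0,0,0,0,0,0,0]
    - [0,0,0,0,0,0,0]
    - [0,0,0,0,0,0,0]

```text
t: 13.15
ee_pos: [434.1, 234.2, 86.3]
tcp_rot: [2.025, 2.401, 0.003]
wrist_force: [-1.0, 0.3, 6.0]
opening: 8.8
gripper_force: 60.0
```

```bash
python3 -c "
from h import *
s=sense();print(s['wrist_force'],s['opening'],s['gripper_force'])
go([540,-301.5,241],np.radians(.65))"
```

```text
[-0.97997714  0.29348817  6.00805033] 8.760402186025386 60.016509890556335
t 13.15 pos [434.1 234.2  86.3] tilt [0.002 0.001] heading y 9.7 q7 -0.77
shift cm [-54.59   1.44 -15.5 ]
turn wz 9.1 shift after turn [-53.68  10.01 -15.5 ]
```

Call:
step_arm:
  motion:
    - [0,0,0,-4,0,0,0]
    - [0,0,0,-5.5,0,0,0]
    - [0,0,0,-6,0,0,9.1]
    - [0,-5.3,1,0,0,0,0]
    - [0,-5.3,1,0,0,0,0]
    - [0,-5.3,1,0,0,0,0]
    - [0,-5.3,1,0,0,0,0]
    - [0,-5.3,1,0,0,0,0]
    - [0,-5.3,1,0,0,0,0]
    - [0,-5.3,1,0,0,0,0]

```text
t: 14.4
ee_pos: [506.6, -138.0, 239.3]
tcp_rot: [-2.208, -2.232, 0.002]
wrist_force: [1.3, 0.3, -3.4]
opening: 8.7
gripper_force: 59.1
```

Call:
step_arm:
  motion:
    - [0,-5.3,1,0,0,0,0]
    - [0,-5.3,1,0,0,0,0]
    - [0,-5.3,1,0,0,0,0]
    - [0,0,0,0,0,0,0]
    - [0,0,0,0,0,0,0]
    - [0,0,0,0,0,0,0]
    - [0,0,0,0,0,0,0]
    - [0,0,0,0,0,0,0]
    - [0,0,0,0,0,0,0]
    - [0,0,0,0,0,0,0]

```text
t: 15.65
ee_pos: [539.2, -295.0, 240.4]
tcp_rot: [2.21, 2.233, -0.0]
wrist_force: [-0.8, -0.6, -4.0]
opening: 8.4
gripper_force: 59.1
```

```bash
python3 - <<'E'
from h import *
s=sense();print(s['wrist_force'],s['opening'],s['gripper_force'])
go([540,-301.5,143],np.radians(.65))
im=load("side")["img"][:,:,::-1]
cv2.imwrite("pics/h1.png",cv2.resize(im[80:280,240:440],None,fx=3,fy=3,interpolation=cv2.INTER_CUBIC))
E
```

```text
[-0.78247423 -0.59321664 -4.01317175] 8.37409764069249 59.13132905960083
t 15.65 pos [ 539.2 -295.   240.4] tilt [ 0. -0.] heading y 0.6 q7 0.29
shift cm [-0.65  0.08  9.74]
turn wz -0.0 shift after turn [-0.65  0.08  9.74]
```

View pics/h1.png

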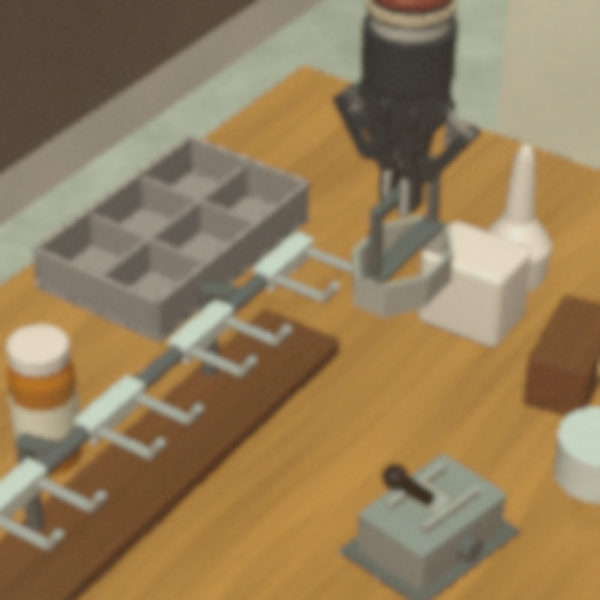

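Call:
step_arm:
  motion:
    - [0,-0.65,0.1,3.4,0,0,0]
    - [0,0,0,3,0,0,0]
    - [0,0,0,3,0,0,0]
    - [0,0,0,0,0,0,0]
    - [0,0,2,0,0,0,0]
    - [0,0,2,0,0,0,0]
    - [0,0,2,0,0,0,0]
    - [0,0,2.2,0,0,0,0]
    - [0,0,0,0,0,0,0]
    - [0,0,0,0,0,0,0]

```text
t: 16.95
ee_pos: [621.7, -301.0, 147.1]
tcp_rot: [2.21, 2.233, -0.001]
wrist_force: [0.8, -0.1, -2.6]
opening: 8.5
gripper_force: 59.1
```

Call:
step_arm:
  motion:
    - [0,0,0,0.5,0,0,0]
    - [0,0,0,0.5,0,0,0]
    - [0,0,0,0.5,0,0,0]
    - [0,0,0,0.5,0,0,0]
    - [0,0,0,0.5,0,0,0]
    - [0,0,0,0.2,0,0,0]
    - [0,0,0,0,0,0,0]
    - [0,0,0,0,0,0,0]
    - [0,0,0,0,0,0,0]
    - [0,0,0,0,0,0,0]

```text
t: 18.2
ee_pos: [622.3, -300.7, 119.5]
tcp_rot: [2.21, 2.233, 0.0]
wrist_force: [0.3, 1.3, -3.8]
opening: 8.7
gripper_force: 59.1
```

Call:
step_arm:
  motion:
    - [0,0,0,0.1,0,0,0]
    - [0,0,0,0.1,0,0,0]
    - [0,0,0,0.1,0,0,0]
    - [0,0,0,0,0,0,0]
    - [0,0,0,0,0,0,0]
    - [0,0,0,0,0,0,0]
    - [0,0,0,0,0,0,0]
    - [0,0,0,0,0,0,0]
    - [0,0,0,0,0,0,0]
    - [0,0,0,0,0,0,0]

```text
t: 19.45
ee_pos: [622.4, -300.7, 118.2]
tcp_rot: [2.209, 2.232, 0.0]
wrist_force: [-2.8, 1.2, 4.9]
opening: 8.6
gripper_force: 60.4
```

Resting on the prongs. Releasing with a small opening, then retreating upward.

Call:
step_arm:
  motion:
    - [2.3,0,0,0,0,0,0]
    - [2.3,0,0,0,0,0,0]
    - [2.3,0,0,0,0,0,0]
    - [2.3,0,0,0,0,0,0]
    - [2.3,0,0,-1,0,0,0]
    - [2.3,0,0,-2,0,0,0]
    - [2.3,0,0,-3,0,0,0]
    - [6,0,0,-5,0,0,0]
    - [6,0,-4,-2,0,0,0]
    - [6,0,-4,0,0,0,0]

```text
t: 20.7
ee_pos: [543.1, -301.7, 249.6]
tcp_rot: [2.204, 2.229, 0.004]
wrist_force: [-0.3, -0.9, -0.0]
opening: 60.2
gripper_force: 0.0
```

```bash
python3 - <<'E'
from h import *
s=sense();print(s['wrist_force'],s['opening'])
go([547.5,231,190],np.radians(16))
im=load("side")["img"][:,:,::-1];cv2.imwrite("pics/s2.png",im)
b=cv2.imread("pics/side1.png")
# did the other dies move since side1? correlate patches round each bar middle
for k,(x,y) in dict(die1=(180,350),die3=(224,388),die4=(236,313)).items():
    t=b[y-28:y+28,x-24:x+24];r=cv2.matchTemplate(im[y-60:y+60,x-60:x+60],t,5);_,v,_,l=cv2.minMaxLoc(r);print(k,round(v,3),l[0]-36,l[1]-32)
q=proj("side",w([0,0,0],[[632.4-10,-302,z] for z in(40,135)]));print(q)
E
```

```text
[-0.30729077 -0.89714067 -0.03686137] 60.2357931452948
t 20.7 pos [ 543.1 -301.7  249.6] tilt [ 0.006 -0.003] heading y 0.6 q7 0.3
shift cm [53.28  1.    5.81]
turn wz -15.4 shift after turn [51.11 15.08  5.81]
die1 0.999 0 0
die3 1.0 0 0
die4 1.0 0 0
[[346.70994364 197.90182611]
 [347.21598611 170.3903855 ]]
```

Call:
step_arm:
  motion:
    - [6,5.33,0.1,0,0,0,0]
    - [6,5.33,0.1,0,0,0,0]
    - [6,5.33,0.1,0,0,0,0]
    - [6,5.33,0.1,0,0,0,0]
    - [6,5.33,0.1,0,0,0,0]
    - [6,5.33,0.1,0,0,0,0]
    - [6,5.33,0.1,0,0,0,0]
    - [6,5.33,0.1,0,0,0,0]
    - [6,5.33,0.1,0,0,0,0]
    - [6,5.33,0.1,0,0,0,0]

```text
t: 22.0
ee_pos: [546.8, 233.4, 247.2]
tcp_rot: [2.209, 2.232, 0.002]
wrist_force: [0.2, -0.0, -0.5]
opening: 60.2
gripper_force: 0.0
```

Call:
step_arm:
  motion:
    - [6,0,0,2,0,0,-7.7]
    - [6,0,0,2,0,0,-7.7]
    - [6,0,0,2,0,0,0]
    - [6,0,0,0,0,0,0]
    - [6,0,0,0,0,0,0]
    - [6,0,0,0,0,0,0]
    - [6,0,0,0,0,0,0]
    - [6,0,0,0,0,0,0]
    - [6,0,0,0,0,0,0]
    - [6,0,0,0,0,0,0]

```text
t: 23.25
ee_pos: [546.6, 231.6, 186.4]
tcp_rot: [-1.891, -2.509, -0.0]
wrist_force: [0.8, 0.5, -0.8]
opening: 60.0
gripper_force: 0.0
```

```bash
python3 - <<'E'
from h import *
go([547.5,231,86],np.radians(16))
print(proj("side",[[547.5,231,103]]),"click mid",(236,313))
print(proj("side",w([547.5,231,np.radians(16)],[[0,52,105],[0,-52,105]])))
im=load("side")["img"][:,:,::-1];b=cv2.imread("pics/side1.png")
for k,(x,y) in dict(die1=(180,350),die3=(224,388),die4=(236,313)).items():
    t=b[y-28:y+28,x-24:x+24];r=cv2.matchTemplate(im[y-60:y+60,x-60:x+60],t,5);_,v,_,l=cv2.minMaxLoc(r);print(k,round(v,3),l[0]-36,l[1]-32)
E
```

```text
t 23.25 pos [546.6 231.6 186.4] tilt [0. 0.] heading y 16.0 q7 -0.44
shift cm [-0.08  0.07 10.04]
turn wz 0.0 shift after turn [-0.08  0.07 10.04]
[[236.98533383 313.36478451]] click mid (236, 313)
[[225.99588401 330.6437612 ]
 [247.18661232 295.8364221 ]]
die1 1.0 0 0
die3 1.0 0 0
die4 0.991 0 0
```

Die4 aligned. Grip it.

Call:
step_arm:
  motion:
    - [6,0,0,4,0,0,0]
    - [6,0,0,4,0,0,0]
    - [6,0,0,2,0,0,0]
    - [6,0,0,0,0,0,0]
    - [0,0,0,0,0,0,0]
    - [0,0,0,0,0,0,0]
    - [0,0,0,0,0,0,0]
    - [0,0,0,0,0,0,0]
    - [0,0,0,0,0,0,0]
    - [0,0,0,-1,0,0,0]

```text
t: 24.55
ee_pos: [545.1, 230.7, 95.3]
tcp_rot: [-1.889, -2.507, 0.006]
wrist_force: [-0.2, -0.5, -3.3]
opening: 8.7
gripper_force: 61.4
```

Call:
step_arm:
  motion:
    - [0,0,0,-5,0,0,0]
    - [0,0,0,-5,0,0,0]
    - [0,0,0,-5,0,0,0]
    - [0,0,0,0,0,0,7.7]
    - [0,0,0,0,0,0,7.7]
    - [0,0,0,0,0,0,0]
    - [0,0,0,0,0,0,0]
    - [0,0,0,0,0,0,0]
    - [0,0,0,0,0,0,0]
    - [0,0,0,0,0,0,0]

```text
t: 25.8
ee_pos: [546.6, 231.5, 246.3]
tcp_rot: [-2.209, -2.233, 0.0]
wrist_force: [-0.3, 0.8, -2.8]
opening: 8.6
gripper_force: 61.4
```

```bash
python3 -c "
from h import *
print(sense()['wrist_force'])
go([540,-174.5,241],np.radians(.65))"
```

```text
[-0.28187344  0.78501108 -2.82720342]
t 25.8 pos [546.6 231.5 246.3] tilt [-0.  0.] heading y 0.6 q7 -0.64
shift cm [-40.59  -1.1    0.53]
turn wz -0.0 shift after turn [-40.59  -1.12   0.53]
```

Call:
step_arm:
  motion:
    - [0,-5.08,-0.14,0,0,0,0]
    - [0,-5.08,-0.14,0,0,0,0]
    - [0,-5.08,-0.14,0,0,0,0]
    - [0,-5.08,-0.14,0,0,0,0]
    - [0,-5.08,-0.14,0,0,0,0]
    - [0,-5.08,-0.14,0,0,0,0]
    - [0,-5.08,-0.14,0,0,0,0]
    - [0,-5.08,-0.14,0,0,0,0]
    - [0,0,0,0,0,0,0]
    - [0,0,0,0,0,0,0]

```text
t: 27.05
ee_pos: [539.8, -174.2, 246.3]
tcp_rot: [-2.209, -2.233, -0.002]
wrist_force: [-0.9, 0.9, -4.3]
opening: 8.9
gripper_force: 61.4
```

```bash
python3 - <<'E'
from h import *
go([540,-174.5,146],np.radians(.65))
cv2.imwrite("pics/s3.png",load("side")["img"][:,:,::-1])
cv2.imwrite("pics/h2.png",cv2.resize(load("side")["img"][100:300,240:440,::-1],None,fx=3,fy=3,interpolation=cv2.INTER_CUBIC))
E
```

```text
t 27.05 pos [ 539.8 -174.2  246.3] tilt [0.    0.001] heading y 0.6 q7 0.09
shift cm [-0.04  0.02 10.03]
turn wz -0.0 shift after turn [-0.04  0.02 10.03]
```

View pics/h2.png

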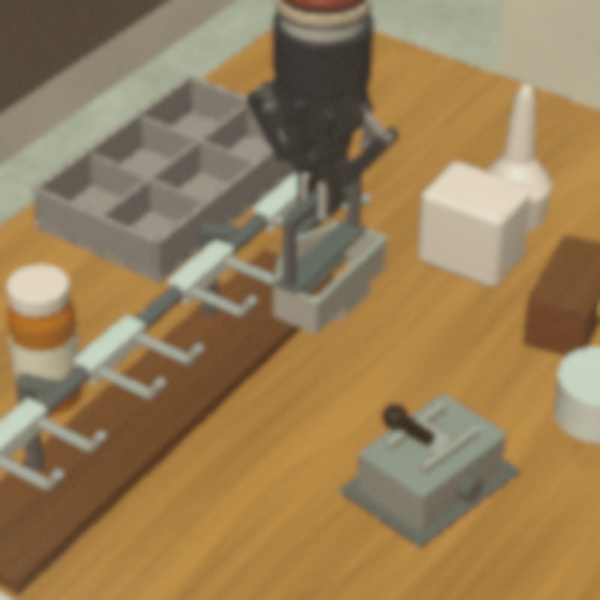

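Die4 is held upright in front of hook 2, with prong tips at (250,305) and (285,283) in the crop. It hides hook 1 from this view. Inserting.

Call:
step_arm:
  motion:
    - [0,0,0,4,0,0,0]
    - [0,0,0,4,0,0,0]
    - [0,0,0,2,0,0,0]
    - [0,0,0,0,0,0,0]
    - [0,0,2,0,0,0,0]
    - [0,0,2,0,0,0,0]
    - [0,0,2,0,0,0,0]
    - [0,0,2.1,0,0,0,0]
    - [0,0,0,0,0,0,0]
    - [0,0,0,0,0,0,0]

```text
t: 28.35
ee_pos: [620.2, -173.6, 147.0]
tcp_rot: [-2.209, -2.234, 0.0]
wrist_force: [-0.6, -0.5, -2.7]
opening: 8.3
gripper_force: 61.4
```

Call:
step_arm:
  motion:
    - [0,0,0,0.5,0,0,0]
    - [0,0,0,0.5,0,0,0]
    - [0,0,0,0.5,0,0,0]
    - [0,0,0,0.5,0,0,0]
    - [0,0,0,0.5,0,0,0]
    - [0,0,0,0.2,0,0,0]
    - [0,0,0,0.1,0,0,0]
    - [0,0,0,0.1,0,0,0]
    - [0,0,0,0,0,0,0]
    - [0,0,0,0,0,0,0]

```text
t: 29.6
ee_pos: [620.5, -174.0, 119.0]
tcp_rot: [2.21, 2.233, -0.0]
wrist_force: [-4.2, 1.2, 6.1]
opening: 8.8
gripper_force: 62.7
```

Call:
step_arm:
  motion:
    - [2.3,0,0,0,0,0,0]
    - [2.3,0,0,0,0,0,0]
    - [2.3,0,0,0,0,0,0]
    - [2.3,0,0,0,0,0,0]
    - [2.3,0,0,-1,0,0,0]
    - [2.3,0,0,-2,0,0,0]
    - [2.3,0,0,-3,0,0,0]
    - [6,0,0,-5,0,0,0]
    - [6,0,-4,-2,0,0,0]
    - [6,4,-4,0,0,0,0]

```text
t: 30.85
ee_pos: [540.9, -138.5, 249.9]
tcp_rot: [2.213, 2.22, 0.003]
wrist_force: [0.4, 1.4, 0.1]
opening: 60.0
gripper_force: 0.0
```

Call:
step_arm:
  motion:
    - [6,5.5,0,0,0,0,0]
    - [6,5.5,0,0,0,0,0]
    - [6,5.5,0,0,0,0,0]
    - [6,5.5,0,0,0,0,0]
    - [6,5.5,0,0,0,0,0]
    - [6,5.5,0,0,0,0,0]
    - [6,5.5,0,0,0,0,0]
    - [6,0,0,0,0,0,0]
    - [6,0,0,0,0,0,0]
    - [6,0,0,0,0,0,0]

```text
t: 32.1
ee_pos: [536.9, 247.9, 247.5]
tcp_rot: [2.212, 2.229, -0.001]
wrist_force: [0.2, -0.1, 0.6]
opening: 60.3
gripper_force: 0.0
```

```bash
python3 - <<'E'
from h import *
go([442,386,190],np.radians(18))
im=load("side")["img"][:,:,::-1];b=cv2.imread("pics/side1.png");cv2.imwrite("pics/s4.png",im)
for k,(x,y) in dict(die1=(180,350),die3=(224,388)).items():
    t=b[y-28:y+28,x-24:x+24];r=cv2.matchTemplate(im[y-60:y+60,x-60:x+60],t,5);_,v,_,l=cv2.minMaxLoc(r);print(k,round(v,3),l[0]-36,l[1]-32)
cv2.imwrite("pics/both.png",np.vstack([cv2.resize(im[110:290,200:400],None,fx=3,fy=3,interpolation=cv2.INTER_CUBIC)]))
E
```

```text
t 32.1 pos [536.9 247.9 247.5] tilt [ 0.001 -0.001] heading y 0.4 q7 -0.67
shift cm [13.89 -9.39  5.73]
turn wz -17.6 shift after turn [16.07 -4.76  5.73]
die1 0.999 0 0
die3 0.998 0 0
```

View pics/both.png

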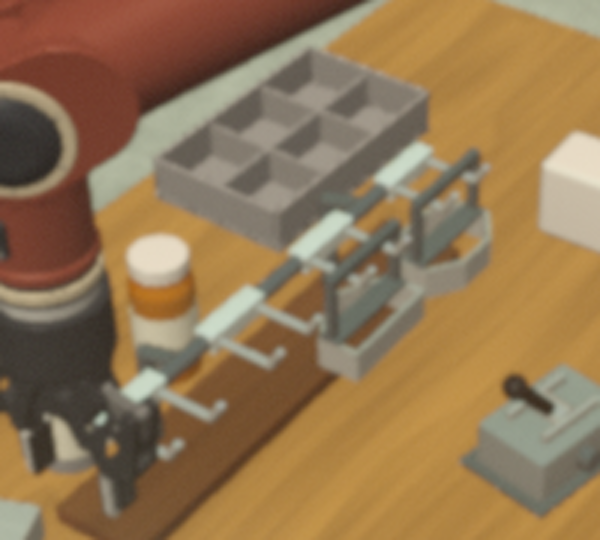

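Die2 hangs on hook 1 (crop 450,220) and die4 on hook 2 (370,300), both with prong tips showing through their windows. Die3 is next.

Call:
step_arm:
  motion:
    - [6,4.63,-3.13,0,0,0,0]
    - [6,4.63,-3.13,0,0,0,0]
    - [6,4.63,-3.13,0,0,0,0]
    - [6,0,0,2,0,0,-8.8]
    - [6,0,0,4,0,0,-8.8]
    - [6,0,0,0,0,0,0]
    - [6,0,0,0,0,0,0]
    - [6,0,0,0,0,0,0]
    - [6,0,0,0,0,0,0]
    - [6,0,0,0,0,0,0]

```text
t: 33.4
ee_pos: [441.0, 388.2, 188.0]
tcp_rot: [1.842, 2.544, 0.002]
wrist_force: [0.3, 0.2, -0.9]
opening: 59.7
gripper_force: 0.0
```

```bash
python3 - <<'E'
from h import *
go([442,386,86],np.radians(18))
im=load("side")["img"][:,:,::-1];b=cv2.imread("pics/side1.png")
print(proj("side",w([442,386,np.radians(18)],[[0,52,105],[0,0,105],[0,-52,105]])),"clicks (213,410),(234,366)")
for k,(x,y) in dict(die1=(180,350),die3=(224,388)).items():
    t=b[y-28:y+28,x-24:x+24];r=cv2.matchTemplate(im[y-60:y+60,x-60:x+60],t,5);_,v,_,l=cv2.minMaxLoc(r);print(k,round(v,3),l[0]-36,l[1]-32)
E
```

```text
t 33.4 pos [441.  388.2 188. ] tilt [0.001 0.001] heading y 18.2 q7 -0.74
shift cm [-2.40e-01  1.00e-02  1.02e+01]
turn wz 0.2 shift after turn [-0.24  0.02 10.2 ]
[[212.15139195 409.6671763 ]
 [223.90673783 386.95718903]
 [234.94691797 365.6288204 ]] clicks (213,410),(234,366)
die1 0.484 -2 1
die3 0.951 0 0
```

Call:
step_arm:
  motion:
    - [6,-0.1,0,4,0,0,0]
    - [6,0,0,4,0,0,0]
    - [6,0,0,2.2,0,0,0]
    - [6,0,0,0,0,0,0]
    - [0,0,0,0,0,0,0]
    - [0,0,0,0,0,0,0]
    - [0,0,0,0,0,0,0]
    - [0,0,0,0,0,0,0]
    - [0,0,0,0,0,0,0]
    - [0,0,0,-1,0,0,0]

```text
t: 34.7
ee_pos: [439.9, 385.6, 94.4]
tcp_rot: [-1.842, -2.544, 0.008]
wrist_force: [0.2, -0.7, -2.9]
opening: 8.3
gripper_force: 59.3
```

Call:
step_arm:
  motion:
    - [0,0,0,-5,0,0,0]
    - [0,0,0,-5,0,0,0]
    - [0,0,0,-5,0,0,0]
    - [0,0,0,0,0,0,8.8]
    - [0,0,0,0,0,0,8.7]
    - [0,0,0,0,0,0,0]
    - [0,0,0,0,0,0,0]
    - [0,0,0,0,0,0,0]
    - [0,0,0,0,0,0,0]
    - [0,0,0,0,0,0,0]

```text
t: 35.95
ee_pos: [441.2, 386.9, 245.3]
tcp_rot: [-2.207, -2.235, 0.0]
wrist_force: [-0.3, 0.9, -1.8]
opening: 9.0
gripper_force: 59.3
```

```bash
python3 -c "
from h import *
print(sense()['wrist_force'],sense()['opening'])
go([538,-46,246],np.radians(.65))"
```

```text
[-0.34848924  0.8784612  -1.79341903] 8.98285334282397
t 35.95 pos [441.2 386.9 245.3] tilt [-0.  0.] heading y 0.7 q7 -0.97
shift cm [-43.41   9.14  -0.08]
turn wz 0.1 shift after turn [-43.4    9.19  -0.08]
```

Call:
step_arm:
  motion:
    - [0,-5.42,1.14,0,0,0,0]
    - [0,-5.42,1.14,0,0,0,0]
    - [0,-5.42,1.14,0,0,0,0]
    - [0,-5.42,1.14,0,0,0,0]
    - [0,-5.42,1.14,0,0,0,0]
    - [0,-5.42,1.14,0,0,0,0]
    - [0,-5.42,1.14,0,0,0,0]
    - [0,-5.42,1.14,0,0,0,0]
    - [0,0,0,0,0,0,0]
    - [0,0,0,0,0,0,0]

```text
t: 37.2
ee_pos: [537.6, -44.8, 245.3]
tcp_rot: [-2.207, -2.234, -0.001]
wrist_force: [-0.5, -0.4, -1.7]
opening: 8.7
gripper_force: 59.3
```

```bash
python3 - <<'E'
from h import *
go([538,-46,146],np.radians(.65))
im=load("side")["img"][:,:,::-1];b=cv2.imread("pics/side1.png");cv2.imwrite("pics/s5.png",im)
for k,(x,y) in dict(die1=(180,350)).items():
    t=b[y-28:y+28,x-24:x+24];r=cv2.matchTemplate(im[y-60:y+60,x-60:x+60],t,5);_,v,_,l=cv2.minMaxLoc(r);print(k,round(v,3),l[0]-36,l[1]-32)
E
```

```text
t 37.2 pos [537.6 -44.8 245.3] tilt [-0.     0.001] heading y 0.7 q7 -0.14
shift cm [-0.14  0.04  9.93]
turn wz 0.1 shift after turn [-0.14  0.04  9.93]
die1 0.999 0 0
```

Die1 hasn't moved. Inserting die3 on hook 3 (bar to x ≈ 619).

Call:
step_arm:
  motion:
    - [0,-0.1,0,4,0,0,0]
    - [0,0,0,4,0,0,0]
    - [0,0,0,1.9,0,0,0]
    - [0,0,0,0,0,0,0]
    - [0,0,2,0,0,0,0]
    - [0,0,2,0,0,0,0]
    - [0,0,2,0,0,0,0]
    - [0,0,2.2,0,0,0,0]
    - [0,0,0,0,0,0,0]
    - [0,0,0,0,0,0,0]

```text
t: 38.5
ee_pos: [619.1, -44.7, 147.0]
tcp_rot: [-2.206, -2.236, 0.0]
wrist_force: [-0.4, -0.7, -3.1]
opening: 8.6
gripper_force: 59.3
```

Call:
step_arm:
  motion:
    - [0,0,0,0.5,0,0,0]
    - [0,0,0,0.5,0,0,0]
    - [0,0,0,0.5,0,0,0]
    - [0,0,0,0.5,0,0,0]
    - [0,0,0,0.5,0,0,0]
    - [0,0,0,0.2,0,0,0]
    - [0,0,0,0.1,0,0,0]
    - [0,0,0,0.1,0,0,0]
    - [0,0,0,0,0,0,0]
    - [0,0,0,0,0,0,0]

```text
t: 39.75
ee_pos: [619.7, -45.4, 118.1]
tcp_rot: [2.208, 2.235, 0.0]
wrist_force: [-0.9, -0.9, 4.7]
opening: 8.8
gripper_force: 60.1
```

Call:
step_arm:
  motion:
    - [2.3,0,0,0,0,0,0]
    - [2.3,0,0,0,0,0,0]
    - [2.3,0,0,0,0,0,0]
    - [2.3,0,0,0,0,0,0]
    - [2.3,0,0,-1,0,0,0]
    - [2.3,0,0,-2,0,0,0]
    - [2.3,0,0,-3,0,0,0]
    - [6,0,0,-5,0,0,0]
    - [6,0,-4,-2,0,0,0]
    - [6,4,0,0,0,0,0]

```text
t: 41.0
ee_pos: [578.7, -10.3, 250.4]
tcp_rot: [2.213, 2.222, -0.0]
wrist_force: [0.9, 0.6, -0.6]
opening: 59.8
gripper_force: 0.0
```

Call:
step_arm:
  motion:
    - [6,5.5,0,0,0,0,0]
    - [6,5.5,0,0,0,0,0]
    - [6,5.5,0,0,0,0,0]
    - [6,5.5,0,0,0,0,0]
    - [6,5.5,0,0,0,0,8]
    - [6,0,0,0,0,0,8]
    - [6,0,0,0,0,0,8.5]
    - [6,0,0,0,0,0,0]
    - [6,0,0,0,0,0,0]
    - [6,0,0,0,0,0,0]

```text
t: 42.25
ee_pos: [575.9, 268.8, 247.6]
tcp_rot: [-2.631, -1.717, -0.0]
wrist_force: [-0.4, -0.3, 0.3]
opening: 59.7
gripper_force: 0.0
```

```bash
python3 - <<'E'
from h import *
go([574.5,371.5,188],np.radians(-25))
im=load("side")["img"][:,:,::-1];b=cv2.imread("pics/side1.png");cv2.imwrite("pics/s6.png",im)
for k,(x,y) in dict(die1=(180,350)).items():
    t=b[y-28:y+28,x-24:x+24];r=cv2.matchTemplate(im[y-60:y+60,x-60:x+60],t,5);_,v,_,l=cv2.minMaxLoc(r);print(k,round(v,3),l[0]-36,l[1]-32)
print(proj("side",w([574.5,371.5,np.radians(-25)],[[0,52,105],[0,0,105],[0,-52,105]])),"clicks (157,359),(202,341)")
for n in("s4","s5"): # dies 2, 4 on hooks still as in s4?
    a=cv2.imread(f"pics/{n}.png")
b=cv2.imread("pics/s4.png")
for k,(x,y) in dict(die2=(350,185),die4=(325,210)).items():
    t=b[y-20:y+20,x-12:x+12];r=cv2.matchTemplate(im[y-40:y+40,x-30:x+30],t,5);_,v,_,l=cv2.minMaxLoc(r);print(k,round(v,3),l[0]-18,l[1]-20)
E
```

```text
t 42.25 pos [575.9 268.8 247.6] tilt [0. 0.] heading y -23.8 q7 -1.02
shift cm [ 9.34 -4.27  5.96]
turn wz 1.2 shift after turn [ 9.24 -4.47  5.96]
die1 0.999 0 0
[[155.65324859 360.49825536]
 [180.56791391 350.03683514]
 [204.71828095 339.89633616]] clicks (157,359),(202,341)
die2 0.998 0 0
die4 0.998 0 0
```

Call:
step_arm:
  motion:
    - [6,4.62,-2.23,0,0,0,1.2]
    - [6,4.62,-2.23,0,0,0,0]
    - [6,0,0,4,0,0,0]
    - [6,0,0,2,0,0,0]
    - [6,0,0,0,0,0,0]
    - [6,0,0,0,0,0,0]
    - [6,0,0,0,0,0,0]
    - [6,0,0,0,0,0,0]
    - [6,0,0,0,0,0,0]
    - [6,0,0,0,0,0,0]

```text
t: 43.55
ee_pos: [573.4, 371.6, 187.5]
tcp_rot: [-2.649, -1.688, -0.0]
wrist_force: [0.2, 0.9, -0.4]
opening: 60.1
gripper_force: 0.0
```

```bash
python3 - <<'E'
from h import *
go([574.5,371.5,86],np.radians(-25))
im=load("side")["img"][:,:,::-1];b=cv2.imread("pics/side1.png")
for k,(x,y) in dict(die1=(180,350)).items():
    t=b[y-28:y+28,x-24:x+24];r=cv2.matchTemplate(im[y-60:y+60,x-60:x+60],t,5);_,v,_,l=cv2.minMaxLoc(r);print(k,round(v,3),l[0]-36,l[1]-32)
E
```

```text
t 43.55 pos [573.4 371.6 187.5] tilt [0. 0.] heading y -25.0 q7 -1.19
shift cm [ 0.03  0.1  10.15]
turn wz 0.0 shift after turn [ 0.03  0.1  10.15]
die1 0.895 0 0
```

Call:
step_arm:
  motion:
    - [6,0,0,4,0,0,0]
    - [6,0,0,4,0,0,0]
    - [6,0,0,2.1,0,0,0]
    - [6,0,0,0,0,0,0]
    - [0,0,0,0,0,0,0]
    - [0,0,0,0,0,0,0]
    - [0,0,0,0,0,0,0]
    - [0,0,0,0,0,0,0]
    - [0,0,0,0,0,0,0]
    - [0,0,0,-1,0,0,0]

```text
t: 44.85
ee_pos: [571.4, 370.6, 94.7]
tcp_rot: [-2.649, -1.688, 0.009]
wrist_force: [-0.8, 0.6, -4.5]
opening: 8.7
gripper_force: 59.4
```

Call:
step_arm:
  motion:
    - [0,0,0,-5,0,0,0]
    - [0,0,0,-5,0,0,0]
    - [0,0,0,-5,0,0,0]
    - [0,0,0,0,0,0,-8.6]
    - [0,0,0,0,0,0,-8.6]
    - [0,0,0,0,0,0,-8.5]
    - [0,0,0,0,0,0,0]
    - [0,0,0,0,0,0,0]
    - [0,0,0,0,0,0,0]
    - [0,0,0,0,0,0,0]

```text
t: 46.1
ee_pos: [573.2, 371.7, 246.3]
tcp_rot: [-2.208, -2.235, 0.0]
wrist_force: [0.3, -0.2, -3.7]
opening: 8.7
gripper_force: 59.4
```

```bash
python3 -c "
from h import *
print(sense()['wrist_force'],sense()['opening'])
go([536,82,246],np.radians(.65))"
```

```text
[ 0.26208958 -0.24941035 -3.71388241] 8.698473070175977
t 46.1 pos [573.2 371.7 246.3] tilt [-0. -0.] heading y 0.7 q7 -0.78
shift cm [-28.92  -4.07   0.04]
turn wz 0.0 shift after turn [-28.92  -4.05   0.04]
```

Call:
step_arm:
  motion:
    - [0,-4.82,-0.67,0,0,0,0]
    - [0,-4.82,-0.67,0,0,0,0]
    - [0,-4.82,-0.67,0,0,0,0]
    - [0,-4.82,-0.67,0,0,0,0]
    - [0,-4.82,-0.67,0,0,0,0]
    - [0,-4.82,-0.67,0,0,0,0]
    - [0,0,0,0,0,0,0]
    - [0,0,0,0,0,0,0]
    - [0,0,0,5,0,0,0]
    - [0,0,0,0,0,0,0]

```text
t: 47.35
ee_pos: [533.5, 82.8, 193.4]
tcp_rot: [-2.2, -2.234, 0.012]
wrist_force: [-0.3, 0.2, -3.8]
opening: 8.8
gripper_force: 59.4
```

```bash
python3 -c "
from h import *
print(sense()['wrist_force'],sense()['opening'])
go([536,82,146],np.radians(.65))"
```

```text
[-0.31994616  0.22874823 -3.82969733] 8.775871394128464
t 47.35 pos [533.5  82.8 193.4] tilt [-0.01  -0.001] heading y 0.9 q7 -0.41
shift cm [-0.07  0.29  4.74]
turn wz 0.2 shift after turn [-0.07  0.29  4.74]
```

Call:
step_arm:
  motion:
    - [0,0,0,3,0,0,0]
    - [0,0,0,1.9,0,0,0]
    - [0,0,0,0,0,0,0]
    - [0,0,0,0,0,0,0]
    - [0,0,2,0,0,0,0]
    - [0,0,2,0,0,0,0]
    - [0,0,2,0,0,0,0]
    - [0,0,2.2,0,0,0,0]
    - [0,0,0,0,0,0,0]
    - [0,0,0,0,0,0,0]

```text
t: 48.6
ee_pos: [618.2, 83.3, 148.1]
tcp_rot: [-2.207, -2.235, -0.0]
wrist_force: [-0.0, 0.1, -4.0]
opening: 8.6
gripper_force: 59.4
```

Call:
step_arm:
  motion:
    - [0,0,0,0.5,0,0,0]
    - [0,0,0,0.5,0,0,0]
    - [0,0,0,0.5,0,0,0]
    - [0,0,0,0.5,0,0,0]
    - [0,0,0,0.5,0,0,0]
    - [0,0,0,0.2,0,0,0]
    - [0,0,0,0.1,0,0,0]
    - [0,0,0,0.1,0,0,0]
    - [0,0,0,0,0,0,0]
    - [0,0,0,0,0,0,0]

```text
t: 49.85
ee_pos: [618.7, 82.9, 119.2]
tcp_rot: [2.208, 2.235, 0.0]
wrist_force: [-3.8, -0.7, 5.0]
opening: 8.7
gripper_force: 60.6
```

Call:
step_arm:
  motion:
    - [2.3,0,0,0,0,0,0]
    - [2.3,0,0,0,0,0,0]
    - [2.3,0,0,0,0,0,0]
    - [2.3,0,0,0,0,0,0]
    - [2.3,0,0,-1,0,0,0]
    - [2.3,0,0,-2,0,0,0]
    - [2.3,0,0,-3,0,0,0]
    - [2.3,0,0,-5,0,0,0]
    - [0,0,-4,-2,0,0,0]
    - [0,0,-4,0,0,0,0]

```text
t: 51.1
ee_pos: [539.3, 82.7, 251.2]
tcp_rot: [2.206, 2.233, 0.008]
wrist_force: [-0.7, 0.7, -0.2]
opening: 0.0
gripper_force: 0.0
```

```bash
python3 -c "
from h import *
go([440,-80,210],np.radians(-9.4))"
```

```text
t 51.1 pos [539.3  82.7 251.2] tilt [0.006 0.002] heading y 0.7 q7 -0.38
shift cm [-16.16 -10.16   4.03]
turn wz 10.1 shift after turn [-17.69  -7.17   4.03]
```

Call:
step_arm:
  motion:
    - [0,-4.05,-2.54,0,0,0,0]
    - [0,-4.05,-2.54,0,0,0,0]
    - [0,-4.05,-2.54,0,0,0,0]
    - [0,-4.05,-2.54,0,0,0,0]
    - [0,0,0,2,0,0,10.1]
    - [0,0,0,2,0,0,0]
    - [0,0,0,0,0,0,0]
    - [0,0,0,0,0,0,0]
    - [0,0,0,0,0,0,0]
    - [0,0,0,0,0,0,0]

```text
t: 52.35
ee_pos: [439.5, -81.2, 208.9]
tcp_rot: [2.395, 2.032, 0.001]
wrist_force: [-1.0, -0.1, 0.2]
opening: 0.1
gripper_force: 0.0
```

```bash
python3 - <<'E'
from h import *
go([440,-80,101],np.radians(-9.4))
im=load("side")["img"][:,:,::-1];cv2.imwrite("pics/s7.png",im)
cv2.imwrite("pics/fin.png",cv2.resize(im[130:390,180:440],None,fx=2.3,fy=2.3,interpolation=cv2.INTER_CUBIC))
E
```

```text
t 52.35 pos [439.5 -81.2 208.9] tilt [ 0.001 -0.   ] heading y -9.4 q7 -0.2
shift cm [1.200e-01 1.000e-02 1.079e+01]
turn wz 0.0 shift after turn [1.200e-01 1.000e-02 1.079e+01]
```

View pics/fin.png

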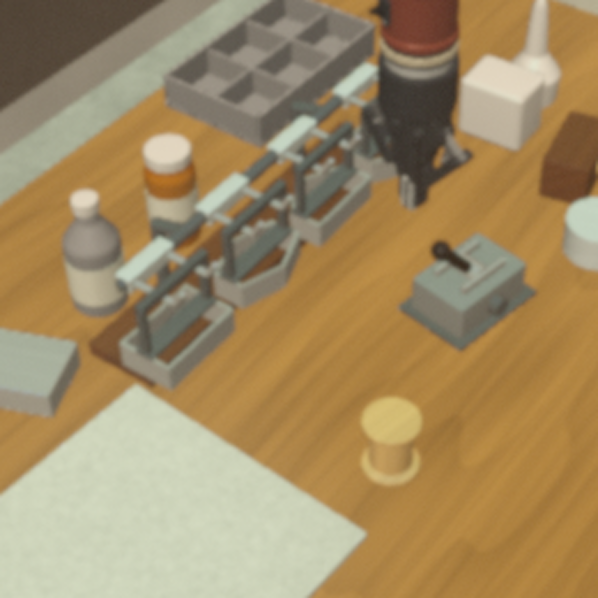

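All four dies hang on their own hooks, the bed is empty, and the lever is still off with its ball at crop (440,250). Flipping it back on.

Call:
step_arm:
  motion:
    - [0,0,0,4,0,0,0]
    - [0,0,0,4,0,0,0]
    - [0,0,0,2.8,0,0,0]
    - [0,0,0,0,0,0,0]
    - [0,-1,0,0,0,0,0]
    - [0,-1,0,0,0,0,0]
    - [0,-1,0,0,0,0,0]
    - [0,-1.2,0,0,0,0,0]
    - [0,-1.2,0,0,0,0,0]
    - [0,-1.2,0,0,0,0,0]

```text
t: 53.65
ee_pos: [428.9, -147.0, 101.0]
tcp_rot: [2.395, 2.032, 0.002]
wrist_force: [0.6, 0.7, 0.8]
opening: -0.1
gripper_force: 0.7
```

Call:
step_arm:
  motion:
    - [0,-1.2,0,0,0,0,0]
    - [0,-1.2,0,0,0,0,0]
    - [0,-1.2,0,0,0,0,0]
    - [0,-0.6,0,0,0,0,0]
    - [0,0,0,0,0,0,0]
    - [0,1,0,0,0,0,0]
    - [0,1,0,-2,0,0,0]
    - [0,0,0,-5,0,0,0]
    - [0,0,0,-5,0,0,0]
    - [0,5,0,0,0,0,0]

```text
t: 54.9
ee_pos: [435.4, -121.2, 223.8]
tcp_rot: [2.397, 2.017, 0.007]
wrist_force: [0.1, 1.0, 0.6]
opening: 0.0
gripper_force: 0.0
```

Call:
step_arm:
  motion:
    - [0,5,0,0,0,0,0]
    - [0,5,0,0,0,0,0]
    - [0,0,0,0,0,0,0]
    - [0,0,0,0,0,0,0]
    - [0,0,0,0,0,0,0]
    - [0,0,0,0,0,0,0]
    - [0,0,0,0,0,0,0]
    - [0,0,0,0,0,0,0]
    - [0,0,0,0,0,0,0]
    - [0,0,0,0,0,0,0]

```text
t: 56.15
ee_pos: [449.3, -20.1, 220.3]
tcp_rot: [-2.396, -2.032, -0.0]
wrist_force: [0.6, 0.7, 0.4]
opening: -0.4
gripper_force: 0.0
```

```bash
python3 - <<'E'
from h import *
im=load("side")["img"][:,:,::-1];cv2.imwrite("pics/s8.png",im);print(sense()["t"],sense()["ee_pos"])
for n in("side0","side1"):
    b=cv2.imread(f"pics/{n}.png")[205:290,355:412];print(n,np.abs(im[205:290,355:412].astype(int)-b).mean())
b=cv2.imread("pics/s4.png")
for k,(x,y) in dict(die2=(350,185),die4=(325,210)).items():
    t=b[y-20:y+20,x-12:x+12];r=cv2.matchTemplate(im[y-40:y+40,x-30:x+30],t,5);_,v,_,l=cv2.minMaxLoc(r);print(k,round(v,3),l[0]-18,l[1]-20)
b=cv2.imread("pics/s7.png");d=np.abs(im[230:300,225:320].astype(int)-b[230:300,225:320]).mean();print("dies1,3 diff",d)
E
```

```text
56.2 [449.27629739 -20.07505159 220.35251363]
side0 2.763673890608875
side1 10.66501547987616
die2 0.388 -4 14
die4 0.506 -1 1
dies1,3 diff 1.004561403508772
```

The lever matches its starting "on" picture. The gripper probably blocks dies 2 and 4 here, so I'll move it clear and recheck.

Call:
step_arm:
  motion:
    - [0,5,0,-1,0,0,0]
    - [0,5,0,0,0,0,0]
    - [0,5,0,0,0,0,0]
    - [0,5,0,0,0,0,0]
    - [0,5,0,0,0,0,0]
    - [0,0,0,0,0,0,0]
    - [0,0,0,0,0,0,0]
    - [0,0,0,0,0,0,0]
    - [0,0,0,0,0,0,0]
    - [0,0,0,0,0,0,0]

```text
t: 57.45
ee_pos: [490.2, 225.8, 230.5]
tcp_rot: [2.397, 2.03, 0.0]
wrist_force: [-0.3, -0.3, -0.3]
opening: 0.1
gripper_force: 0.0
```

```bash
python3 - <<'E'
from h import *
im=load("side")["img"][:,:,::-1];b=cv2.imread("pics/s4.png")
for k,(x,y) in dict(die2=(350,185),die4=(325,210)).items():
    t=b[y-20:y+20,x-12:x+12];r=cv2.matchTemplate(im[y-40:y+40,x-30:x+30],t,5);_,v,_,l=cv2.minMaxLoc(r);print(k,round(v,3),l[0]-18,l[1]-20)
b=cv2.imread("pics/side0.png")[205:290,355:412];print("lever",np.abs(im[205:290,355:412].astype(int)-b).mean())
E
```

```text
die2 0.998 0 0
die4 0.998 0 0
lever 5.24389404884761
```

```bash
python3 - <<'E'
from h import *
im=load("side")["img"][:,:,::-1].astype(int)
for n in("side0","side1","s8"):
    b=cv2.imread(f"pics/{n}.png").astype(int);print(n,[np.abs(im[y-5:y+6,x-5:x+6]-b[y-5:y+6,x-5:x+6]).mean().round(1) for x,y in((399,219),(371,239),(393,232))])
E
```

```text
side0 [np.float64(4.3), np.float64(5.5), np.float64(4.5)]
side1 [np.float64(40.4), np.float64(43.9), np.float64(40.9)]
s8 [np.float64(2.9), np.float64(3.4), np.float64(3.0)]
```

The lever is on; the extra difference is only a small change in lighting. Handing in.

```bash
python3 -c "
from station import *
print(sign_off())"
```

```text
the job is handed in; nothing more can be done
None
```

I switched the isolator off first, hung all four dies on their own double hooks (die2 on hook 1, die4 on 2, die3 on 3, die1 on 4), then switched it back on and handed the job in at about 58 s; the hand-in returned no verdict.

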